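# Stand the pressed headstock blank on end to dry, with the river stone as a stop

## Task

The pressing is finished: lift the river stone off the wooden headstock blank without dropping it, and stand the blank upright on one of its two short thin edges on the cork mat, so that both broad faces can dry. Leave the stone resting on the mat too, in front of the middle of one of the blank's broad faces and no more than a finger's breadth from it, as a stop against knocks. Leave the pegs, the reamer and the marking gauge where they lie.

Things in the scene. Friction and masses are not known exactly. Their poses are not given: they have to be found in the camera images.
- blank: Flat wooden plate (headstock blank), 90 mm long (x), 60 wide (y), 18 thick (z), about 85 g, brown with a pale 5 mm veneer on top. Origin: centre of its underside as it lies. It starts flat and loose on the caul, overhanging it by about 13 mm on each long side and 10 mm at each end. Its short thin edges (60 x 18 mm) are normal to x; upright it is 90 mm tall, either end down.
- blank_center (a point): The middle of the blank's volume, 9 mm above its origin along its z; axes as the blank's.
- stone: Round grey river stone, a flattened disc-like pebble 60 mm in diameter (widest at mid-height) and 36 mm high, with a flat foot and a flat top 38 mm across; about 190 g. z is its axis. Origin: centre of its underside. It starts lying on top of the blank, near the middle.
- stone_center (a point): The middle of the stone, 18 mm above its origin.
- mat: Square cork mat fixed to the bench, 160 x 160 mm (its x and y) and 4 mm thick. Origin: centre of its underside, at bench height; its top is at z = 4 mm.
- caul: Dark wooden caul fixed to the bench, 70 (x) x 34 (y) x 24 mm high, on which the blank lies, its length along the blank's length to within about 5 degrees. Origin: centre of its underside, at bench height.
- peg0: Bystander: red-brown wooden tuning peg lying down, 60 mm long along x, 22 mm wide, 8 mm high; origin under its middle.
- peg1: Bystander: a tuning peg like peg0.
- peg2: Bystander: a tuning peg like peg0.
- reamer: Bystander: peg reamer lying along its x, 193 mm long and 20 mm high: wooden handle from x = -90 to 10 mm, tapered steel blade to x = 103 mm; origin at bench height.
- gauge: Bystander: boxwood marking gauge, a 190 mm beam along its x through a fence block 30 x 60 x 48 mm high (61 mm with its brass screw); origin under the middle of the fence.

How it is judged:
By the outcome, as a careful person would: the job done as asked, in the order asked, and still so for the second after the job is handed in, with the robot touching nothing.
It also fails if it takes over 56 s, if anything falls off the work surface, if the arm or the gripper's body presses on something with over 40 N, if the wrist force passes 120 N, or if a joint passes its speed limit or range.

## Robot

A 7-joint arm with a two-finger parallel gripper is mounted at the origin on the work surface. World frame = base frame: x ahead of the robot, y to its left, z up, the work surface at z = 0. Lengths are in m, angles in rad, forces in N, time in s.
With the tool pointing down it reaches from about 0.4 to 0.875 m from the base axis. Payload 19.3 kg.
Tool frame: the origin (TCP) lies midway between the tips of the shut fingers; the grasp point (between the pads) lies 19 mm behind it; z points along the fingers, y is the direction in which the jaws open and shut (so a half turn about z gives the same grasp; the last joint's range is limited). The gripper opens to 85 mm and grips with 20 to 120 N. Pads are 22 mm wide; open, the fingers measure 114 mm over their backs; the gripper's body (76 mm by 85 mm) begins 54 mm behind the grasp point. The pads swing forward as they close: fully open they stand 13 mm farther back than shut.
Start: joints at [-1.391, 0.521, -0.036, 1.599, 0.021, 1.021, -0.113], TCP at [0.155, 0.606, 0.231] pointing down, gripper open.
Joint ranges: [-2.91, 2.91], [-0.3, 2.13], [-1.5, 1.42], [0.17, 2.43], [-1.26, 4.41], [0.16, 1.93], [-2.52, 2.52]. Speed limits (rad/s): [1.89, 1.89, 2.39, 2.39, 3.01, 3.01, 3.01].

## Interface

Orientations are given as [roll, pitch, yaw] about the fixed x, y, z axes, in that order (R = Rz(yaw) Ry(pitch) Rx(roll)).
In Python, from workcell import bot, eyes gives the robot as it stands. The module is installed in compiled form; this text tells all that it offers.
- The arm moves only by the shell command python3 -m jog 'ROWS' [FORCE]. ROWS is JSON, a list of rows, each an object with "delta_pos": the shift along the world's x, y, z in mm, a list of three; "spin": the turn about the world's z in rad; "claw": the closure, from 0 (fully open) to 1 (shut). In form: [{"delta_pos": [tx, ty, tz], "spin": spin, "claw": claw}, ...]. A call has 1 to 8 rows; each row is the pose to reach, as a shift and turn from the pose measured when the call began; what a row does not reach only later rows make up. A row lasts 1/10 s, in which the tool goes at most 50 mm and 8.59 degrees, less where a joint would pass 70% of its speed; a pose out of reach is approached as far as the arm can. A call with a gripper value outside its range is refused whole. The fingers move at their own pace and stop on an object; FORCE is the grip in N (left out, the last holds). Time passes only in rows, so rows that repeat a pose let the fingers close. It gives the time, the measured TCP pose, the force and the opening at its end, in the units of the state.
- bot.observe(): the state, without advancing time (a new reading comes with each control period).
- eyes.grab_frame(name): name is "scene" or "top" or "wrist"; returns the picture (420x560x3 uint8, blue, green, red); there is no depth.
- eyes.camera_params(name): a dict with "fx", "fy", "cx", "cy" (pixels), "origin" and "attitude" of the camera in the world. Camera axes: x right, y up, looking along -z (the intrinsics and any distortion apply to the point x, -y, -z); pixel columns grow to the right and rows downward; lengths in m; the calibration is good to about 2 mm. The wrist camera is an equidistant fisheye: a pixel r from the principal point sees the ray r / f radians off the axis. A picture is of the moment at which its call begins: read the wrist's pose just before it. camera_params takes no time and is no camera call; for the wrist camera it gives the pose at the moment of the call.
- bot.job_done(): hands the job in, once; it reports no verdict.
The state is a dict: "clock": time; "qpos": joint angles; "qd": joint speeds; "joint_efforts": joint torques, N m; "position": TCP position; "tool_rot": TCP orientation; "force": force on the tool from outside, world axes, zero at the start; "moment": the same for the moment, N m; "grip_width": finger opening in m.
Only numpy, scipy, OpenCV 4.12 (cv2) and the standard library are available. Lean on these libraries where they do the work, as an engineer would, in place of code of your own. Each camera call takes 0.05 s, during which the arm holds its last target. There are 200 camera calls.

## Working session

There is one attempt and no reset: what is moved stays moved. The work goes in short steps, Python scripts to look and compute and a shell command to move; the robot and the scene stay as the last step left them, time stands still between calls to the robot, and variables do not carry over. Pictures are saved under pics/ and viewed, about 8 in all and at most 12, crops included, and the job is handed in when it is done.

```bash
mkdir -p pics
python3 - <<'E'
from workcell import bot, eyes
import cv2
s=bot.observe(); print({k:s[k] for k in('clock','position','tool_rot','grip_width','force')})
for n in('scene','top'):
    cv2.imwrite(f'pics/{n}0.png',eyes.grab_frame(n)); print(n,eyes.camera_params(n))
print(eyes.camera_params('wrist'))
E
```

```text
{'clock': 0.0, 'position': array([0.15441055, 0.60529059, 0.23074425]), 'tool_rot': array([-3.14049376e+00,  5.64590836e-05,  2.89184212e+00]), 'grip_width': 0.08558650766290617, 'force': array([-0.11996962,  0.77333772, -0.42291746])}
scene {'fx': 412.969968954726, 'fy': 412.969968954726, 'cx': 282.3672844529634, 'cy': 216.2619868184258, 'origin': array([0.86449397, 0.47623836, 0.45412864]), 'attitude': array([0.96908857, 0.01138993, 2.65740199])}
top {'fx': 477.28809081405393, 'fy': 477.28809081405393, 'cx': 275.7969196748574, 'cy': 210.08390102656944, 'origin': array([0.48125621, 0.00178602, 0.78764263]), 'attitude': array([ 0.18664016, -0.00399676, -1.56513863])}
{'fx': 325.19226210127806, 'fy': 325.19226210127806, 'cx': 280.2102426843954, 'cy': 213.91503960076267, 'origin': array([0.07827561, 0.62530752, 0.37406163]), 'attitude': array([-3.11575139e-01,  1.26583773e-03,  1.31896406e+00])}
```

View pics/top0.png

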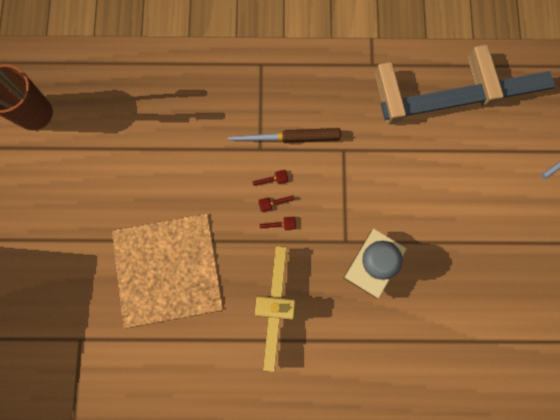

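View pics/scene0.png

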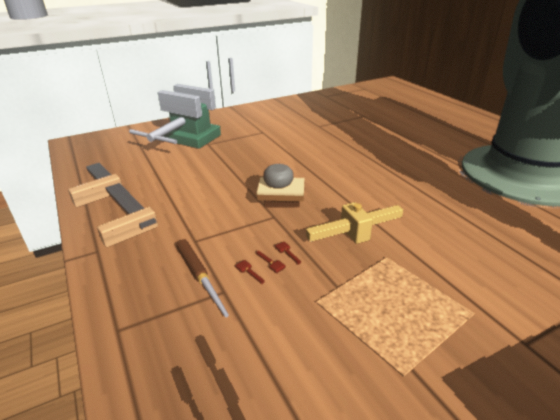

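Top view: stone at about (382,260) on the blank (378,263); mat at about (167,270), with the gauge between them at (275,308). Next I measure them with masks and ray casting.

```bash
cat > h.py <<'E'
import numpy as np, cv2
from scipy.spatial.transform import Rotation as R
from workcell import bot, eyes
def ray(p,px,fish=False):
    px=np.atleast_2d(np.float64(px)); x=(px[:,0]-p['cx'])/p['fx']; y=(px[:,1]-p['cy'])/p['fy']
    if fish:
        r=np.hypot(x,y)+1e-12; d=np.c_[x/r*np.sin(r),-y/r*np.sin(r),-np.cos(r)]
    else: d=np.c_[x,-y,-np.ones(len(x))]
    return R.from_euler('xyz',p['attitude']).apply(d)
def cast(p,px,z,fish=False):
    d=ray(p,px,fish); o=np.array(p['origin']); return (o+d*((z-o[2])/d[:,2])[:,None])[:,:2]*1000
def proj(p,P,fish=False):
    c=R.from_euler('xyz',p['attitude']).inv().apply(np.atleast_2d(P)-p['origin']); x,y,z=c[:,0],-c[:,1],-c[:,2]
    if fish:
        r=np.hypot(x,y); t=np.arctan2(r,z)/r; x,y=x*t,y*t
    else: x,y=x/z,y/z
    return np.c_[x*p['fx']+p['cx'],y*p['fy']+p['cy']]
def big(m):
    c,_=cv2.findContours(m.astype(np.uint8),cv2.RETR_EXTERNAL,cv2.CHAIN_APPROX_NONE); return max(c,key=cv2.contourArea)
def axis(pts):
    (c,wh,a)=cv2.minAreaRect(pts.astype(np.float32)); 
    if wh[0]<wh[1]: wh=wh[::-1]; a+=90
    return np.round(c,1),np.round(wh,1),round(a,1)
def show():
    s=bot.observe(); print(round(s['clock'],2),np.round(s['position']*1000,1),np.round(s['tool_rot'],3),'F',np.round(s['force'],1),'w',round(s['grip_width']*1000,1))
E
python3 - <<'E'
from h import *
im=cv2.imread('pics/top0.png'); p=eyes.camera_params('top'); hsv=cv2.cvtColor(im,cv2.COLOR_BGR2HSV)
for n,(x,y) in dict(stone=(382,260),ven=(360,280),mat=(150,240),wood=(330,300),gauge=(275,340)).items(): print(n,hsv[y,x])
H,S,V=[hsv[...,i].astype(int) for i in range(3)]
win=np.zeros(H.shape,bool); win[215:315,325:425]=1
st=big(win&(H>80)&(H<130)&(S>25)&(V>40)).reshape(-1,2)
print('stone',cv2.contourArea(st),cv2.minEnclosingCircle(st))
pts=cast(p,st,.060); print(cv2.minEnclosingCircle(pts.astype(np.float32)), axis(pts))
ve=big(win&(((H>15)&(H<35)&(V>130)&(S<150))|((H>80)&(H<130)&(S>25)))).reshape(-1,2); print('ven',axis(cast(p,ve,.042)))
w=np.zeros(H.shape,bool); w[205:335,100:230]=1
m=(w&(H<22)&(V>150)).astype(np.uint8); m=cv2.morphologyEx(m,cv2.MORPH_CLOSE,np.ones((7,7)));m=cv2.morphologyEx(m,cv2.MORPH_OPEN,np.ones((9,9)))
print('mat',axis(cast(p,big(m).reshape(-1,2),.004)), cast(p,[[113,230],[208,215],[221,311],[125,326]],.004))
print('gauge',cast(p,[[281,248],[271,370]],.02), 'fence',cast(p,[[256,308],[294,309]],.048),'pegs',cast(p,[[290,178],[297,224]],0))
E
```

```text
stone [ 60   9 115]
ven [ 21  94 219]
mat [ 15 144 189]
wood [ 14 151  88]
gauge [ 21 149 210]Traceback (most recent call last):
  File "<stdin>", line 6, in <module>
  File "h.py", line 19, in big
    c,_=cv2.findContours(m.astype(np.uint8),cv2.RETR_EXTERNAL,cv2.CHAIN_APPROX_NONE); return max(c,key=cv2.contourArea)
                                                                                             ~~~^^^^^^^^^^^^^^^^^^^^^^^
ValueError: max() iterable argument is empty
```

Run:
```python
from h import *
im=cv2.imread('pics/top0.png'); p=eyes.camera_params('top'); hsv=cv2.cvtColor(im,cv2.COLOR_BGR2HSV)
H,S,V=[hsv[...,i].astype(int) for i in range(3)]
win=np.zeros(H.shape,bool); win[215:315,325:425]=1
op=lambda m:cv2.morphologyEx(m.astype(np.uint8),cv2.MORPH_OPEN,np.ones((3,3)))
b,g,r=[im[...,i].astype(int) for i in range(3)]
sm=win&(r-b<25)
st=big(op(sm)).reshape(-1,2)
pts=cast(p,st,.060); print('stone',cv2.minEnclosingCircle(st),cv2.minEnclosingCircle(pts.astype(np.float32)), axis(pts))
ve=big(op(win&(H>15)&(H<35)&(V>130)|sm)).reshape(-1,2); print('ven',axis(ve),axis(cast(p,ve,.042)))
w=np.zeros(H.shape,bool); w[205:335,100:230]=1
m=(w&(H<22)&(V>150)).astype(np.uint8); m=cv2.morphologyEx(m,cv2.MORPH_CLOSE,np.ones((7,7)));m=cv2.morphologyEx(m,cv2.MORPH_OPEN,np.ones((9,9)))
print('mat',axis(cast(p,big(m).reshape(-1,2),.004)), cast(p,[[113,230],[208,215],[221,311],[125,326]],.004))
print('gauge',cast(p,[[281,248],[271,370]],.02), 'fence',cast(p,[[256,308],[294,309]],.048),'pegs',cast(p,[[290,178],[297,224]],0))
show()
```

```text
stone ((382.36273193359375, 259.36273193359375), 19.783958435058594) ((543.2736206054688, -162.9752960205078), 30.08538818359375) (array([ 543.3, -162.6]), array([58. , 56.6]), 88.4)
ven (array([376.1, 263.6]), array([58.5, 45.4]), 122.6) (array([ 538.4, -158. ]), array([93.1, 68.9]), 148.1)
mat (array([532., 183.]), array([218.9, 209.4]), 90.4) [[593.97155657 268.81720355]
 [620.19133174 112.43924552]
 [463.75458783  86.5620873 ]
 [439.48196549 239.04476843]]
gauge [[564.06081948  -9.20463898]
 [375.6758155    5.50471681]] fence [[469.48910949  28.81593769]
 [468.32473966 -28.8746662 ]] pegs [[685.71034348 -24.36854395]
 [606.57904522 -36.07423206]]
0.1 [154.4 605.3 230.8] [-3.141  0.     2.892] F [-0.   0.8  0.3] w 85.5
```

Stone at about (543,-163), blank axis at about -32°, mat centre at about (529,177). I'll move above the stone with the jaws across the blank's width, then look with the wrist camera.

```bash
python3 -m jog '[{"delta_pos":[300,-300,0],"spin":0,"claw":0},{"delta_pos":[300,-300,0],"spin":0,"claw":0},{"delta_pos":[300,-300,0],"spin":0,"claw":0},{"delta_pos":[300,-300,0],"spin":0,"claw":0},{"delta_pos":[300,-300,0],"spin":0,"claw":0},{"delta_pos":[300,-300,0],"spin":0,"claw":0},{"delta_pos":[389,-768,0],"spin":-0.1,"claw":0},{"delta_pos":[389,-768,0],"spin":-0.2,"claw":0}]'
python3 -m jog '[{"delta_pos":[100,-430,0],"spin":-0.15,"claw":0},{"delta_pos":[100,-430,0],"spin":-0.15,"claw":0},{"delta_pos":[100,-430,0],"spin":-0.15,"claw":0},{"delta_pos":[100,-430,0],"spin":-0.15,"claw":0},{"delta_pos":[100,-430,0],"spin":-0.15,"claw":0},{"delta_pos":[100,-430,0],"spin":-0.15,"claw":0},{"delta_pos":[100,-430,0],"spin":-0.15,"claw":0},{"delta_pos":[100,-430,0],"spin":-0.15,"claw":0}]'
python3 -c "
from h import *;show();print(bot.observe()['qpos'])"
```

```text
clock: 0.9
position: [0.3975, 0.2959, 0.2306]
tool_rot: [-3.14, -0.0, 2.687]
force: [1.2, 0.2, 0.1]
grip_width: 0.0853
clock: 1.7
position: [0.4875, -0.0936, 0.2306]
tool_rot: [-3.14, -0.0, 2.537]
force: [1.6, 1.0, 0.4]
grip_width: 0.0852
1.7 [487.5 -93.6 230.6] [-3.14  -0.     2.537] F [1.6 1.  0.4] w 85.2
[-0.16755803  0.33029482  0.30019067  1.94402907 -0.12276966  0.88548553
  1.16185425]
```

```bash
python3 -m jog '[{"delta_pos":[55,-69,-60],"spin":0.05,"claw":0},{"delta_pos":[55,-69,-60],"spin":0.05,"claw":0},{"delta_pos":[55,-69,-60],"spin":0.05,"claw":0},{"delta_pos":[55,-69,-60],"spin":0.05,"claw":0},{"delta_pos":[55,-69,-60],"spin":0.05,"claw":0}]'
python3 -c "
from h import *;show();p=eyes.camera_params('wrist');im=eyes.grab_frame('wrist');print(p);cv2.imwrite('pics/w1.png',im)
print(proj(p,[[.543,-.163,.06]],True))"
```

```text
clock: 2.2
position: [0.5422, -0.1617, 0.171]
tool_rot: [-3.141, -0.0, 2.588]
force: [-0.1, 0.1, 0.4]
grip_width: 0.0851
2.2 [ 542.2 -161.7  171. ] [-3.141 -0.     2.588] F [-0.1  0.1  0.4] w 85.1
{'fx': 325.19226210127806, 'fy': 325.19226210127806, 'cx': 280.2102426843954, 'cy': 213.91503960076267, 'origin': array([ 0.47547766, -0.1198437 ,  0.31431912]), 'attitude': array([-0.31114384,  0.00144018,  1.0151059 ])}
[[279.38516824 211.99037059]]
```

View pics/w1.png

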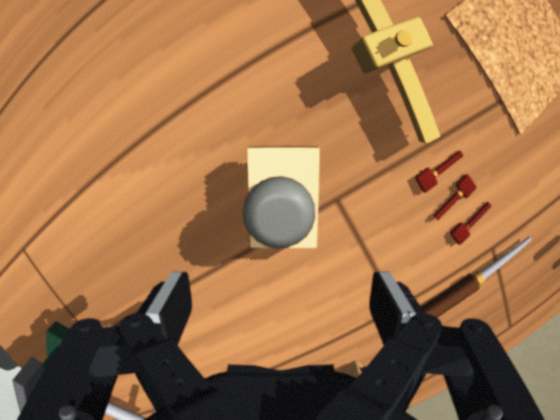

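The wrist view shows the stone at (279,212), as predicted. The veneer corners are near (247,148), (320,148), (318,247) and (249,248), almost aligned with the jaws.

Run:
```python
from h import *
p=eyes.camera_params('wrist'); im=cv2.imread('pics/w1.png'); c=cast(p,[[247,148],[320,148],[318,247],[249,248]],.042,True)
print(c,c.mean(0)); d=c[[2,3]].mean(0)-c[[0,1]].mean(0); print(np.hypot(*d),np.degrees(np.arctan2(d[1],d[0])),np.hypot(*(c[1]-c[0])),np.hypot(*(c[2]-c[3])))
b,g,r=[im[...,i].astype(int) for i in range(3)]
w=np.zeros(b.shape,bool); w[165:255,235:325]=1
s=cv2.morphologyEx((w&(abs(r-b)<25)).astype(np.uint8),cv2.MORPH_OPEN,np.ones((3,3)))
print(cv2.minEnclosingCircle(cast(p,big(s).reshape(-1,2),.06,True).astype(np.float32)))
```

```text
[[ 485.90993484 -159.21090613]
 [ 518.19690607 -106.97028381]
 [ 595.51077693 -153.48550154]
 [ 562.95232854 -207.85933832]] [ 540.6424866  -156.88150745]
90.66694087452699 -31.654642530773465 61.412792898866364 63.376389040363954
((543.8218994140625, -164.1687469482422), 30.491466522216797)
```

```bash
python3 -m jog '[{"delta_pos":[1.5,-2,-50],"spin":0,"claw":0},{"delta_pos":[1.5,-2,-95],"spin":0,"claw":0},{"delta_pos":[1.5,-2,-120],"spin":0,"claw":0},{"delta_pos":[1.5,-2,-127],"spin":0,"claw":0},{"delta_pos":[1.5,-2,-131],"spin":0,"claw":0},{"delta_pos":[1.5,-2,-132],"spin":0,"claw":0},{"delta_pos":[1.5,-2,-132],"spin":0,"claw":0}]'
python3 -m jog '[{"delta_pos":[0,0,0],"spin":0,"claw":1},{"delta_pos":[0,0,0],"spin":0,"claw":1},{"delta_pos":[0,0,0],"spin":0,"claw":1},{"delta_pos":[0,0,0],"spin":0,"claw":1},{"delta_pos":[0,0,0],"spin":0,"claw":1},{"delta_pos":[0,0,0],"spin":0,"claw":1},{"delta_pos":[0,0,0],"spin":0,"claw":1},{"delta_pos":[0,0,0],"spin":0,"claw":1}]' 60
```

```text
clock: 2.95
position: [0.5447, -0.1634, 0.0409]
tool_rot: [3.141, 0.002, 2.589]
force: [0.2, -1.0, 0.3]
grip_width: 0.0854
clock: 3.75
position: [0.5453, -0.1635, 0.0423]
tool_rot: [3.141, 0.004, 2.589]
force: [-5.0, 2.2, 21.7]
grip_width: 0.0578
```

```bash
python3 -m jog '[{"delta_pos":[0,0,2],"spin":0,"claw":1},{"delta_pos":[0,0,4],"spin":0,"claw":1},{"delta_pos":[0,0,8],"spin":0,"claw":1},{"delta_pos":[0,0,14],"spin":0,"claw":1},{"delta_pos":[0,0,20],"spin":0,"claw":1},{"delta_pos":[0,0,20],"spin":0,"claw":1}]'
python3 -c "
from h import *;p=eyes.camera_params('wrist');im=eyes.grab_frame('wrist');s=eyes.grab_frame('scene');cv2.imwrite('pics/w2.png',np.hstack([im[120:420,120:440],s[120:270,200:440].repeat(2,0).repeat(2,1)]))"
```

```text
clock: 4.35
position: [0.5458, -0.1636, 0.0633]
tool_rot: [3.14, 0.005, 2.589]
force: [-1.1, 0.5, -2.8]
grip_width: 0.0573
```

View pics/w2.png

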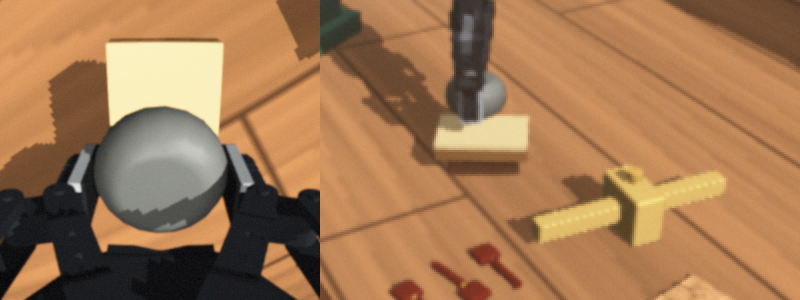

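The stone is clear of the blank and held level. I'll carry it over the gauge to the mat spot (508,190).

```bash
python3 -m jog '[{"delta_pos":[0,0,30],"spin":0,"claw":1},{"delta_pos":[0,5,70],"spin":0,"claw":1},{"delta_pos":[-3,30,87],"spin":0,"claw":1},{"delta_pos":[-8,70,87],"spin":0,"claw":1},{"delta_pos":[-13,115,87],"spin":0,"claw":1},{"delta_pos":[-18,160,87],"spin":0,"claw":1},{"delta_pos":[-23,205,87],"spin":0,"claw":1},{"delta_pos":[-28,250,87],"spin":0,"claw":1}]'
python3 -m jog '[{"delta_pos":[-10,45,0],"spin":0,"claw":1},{"delta_pos":[-15,85,0],"spin":0,"claw":1},{"delta_pos":[-15,110,0],"spin":0,"claw":1},{"delta_pos":[-15,110,0],"spin":0,"claw":1}]'
```

```text
clock: 5.25
position: [0.5169, 0.0883, 0.1494]
tool_rot: [3.14, 0.004, 2.589]
force: [0.8, -0.2, -2.3]
grip_width: 0.0571
clock: 5.65
position: [0.5011, 0.2024, 0.149]
tool_rot: [3.14, 0.003, 2.594]
force: [-0.4, 0.5, -2.5]
grip_width: 0.0573
```

```bash
python3 -m jog '[{"delta_pos":[7,-12,-40],"spin":-0.005,"claw":1},{"delta_pos":[7,-12,-80],"spin":-0.005,"claw":1},{"delta_pos":[7,-12,-115],"spin":-0.005,"claw":1},{"delta_pos":[7,-12,-133],"spin":-0.005,"claw":1},{"delta_pos":[7,-12,-139],"spin":-0.005,"claw":1},{"delta_pos":[7,-12,-142],"spin":-0.005,"claw":1},{"delta_pos":[7,-12,-143],"spin":-0.005,"claw":1},{"delta_pos":[7,-12,-143],"spin":-0.005,"claw":1}]'
```

```text
clock: 6.45
position: [0.5086, 0.1905, 0.0069]
tool_rot: [3.138, 0.004, 2.589]
force: [-0.4, 0.2, -2.0]
grip_width: 0.0576
```

```bash
python3 -m jog '[{"delta_pos":[0,0,-1],"spin":0,"claw":1},{"delta_pos":[0,0,-2],"spin":0,"claw":1},{"delta_pos":[0,0,-2],"spin":0,"claw":1}]'
python3 -m jog '[{"delta_pos":[0,0,-1],"spin":0,"claw":1},{"delta_pos":[0,0,-1],"spin":0,"claw":1}]'
```

```text
clock: 6.75
position: [0.5087, 0.1906, 0.0051]
tool_rot: [3.138, 0.004, 2.589]
force: [-0.4, -0.8, -2.8]
grip_width: 0.0572
clock: 6.95
position: [0.5088, 0.1907, 0.0045]
tool_rot: [3.138, 0.004, 2.589]
force: [-1.8, -0.6, 7.3]
grip_width: 0.0575
```

```bash
python3 -m jog '[{"delta_pos":[0,0,0],"spin":0,"claw":0},{"delta_pos":[0,0,0],"spin":0,"claw":0},{"delta_pos":[0,0,0],"spin":0,"claw":0},{"delta_pos":[0,0,0],"spin":0,"claw":0},{"delta_pos":[0,0,15],"spin":0,"claw":0},{"delta_pos":[0,0,50],"spin":0,"claw":0},{"delta_pos":[0,0,95],"spin":0,"claw":0},{"delta_pos":[0,-15,140],"spin":0,"claw":0}]' 20
python3 -m jog '[{"delta_pos":[8,-50,20],"spin":0,"claw":0},{"delta_pos":[15,-100,30],"spin":0,"claw":0},{"delta_pos":[22,-150,30],"spin":0,"claw":0},{"delta_pos":[30,-200,30],"spin":0,"claw":0},{"delta_pos":[37,-250,30],"spin":0,"claw":0},{"delta_pos":[45,-300,30],"spin":0,"claw":0},{"delta_pos":[53,-345,30],"spin":0,"claw":0},{"delta_pos":[53,-345,30],"spin":0,"claw":0}]'
python3 -m jog '[{"delta_pos":[0,0,0],"spin":0,"claw":0}]'
python3 - <<'E'
from h import *
show(); p=eyes.camera_params('wrist');im=eyes.grab_frame('wrist'); cv2.imwrite('pics/w3.png',im)
b,g,r=[im[...,i].astype(int) for i in range(3)]
hsv=cv2.cvtColor(im,cv2.COLOR_BGR2HSV).astype(int)
m=((hsv[...,0]>15)&(hsv[...,0]<35)&(hsv[...,2]>150)&(hsv[...,1]<130)).astype(np.uint8); m[:,:150]=0;m[:,400:]=0;m[330:]=0
c=big(cv2.morphologyEx(m,cv2.MORPH_OPEN,np.ones((3,3)))).reshape(-1,2)
print(axis(cast(p,c,.042,True)))
t=eyes.grab_frame('top');pt=eyes.camera_params('top');cv2.imwrite('pics/top1.png',t)
E
```

```text
clock: 7.75
position: [0.5083, 0.1768, 0.1469]
tool_rot: [3.137, 0.003, 2.591]
force: [0.5, 0.9, 0.6]
grip_width: 0.0856
clock: 8.55
position: [0.5607, -0.1754, 0.1782]
tool_rot: [3.139, 0.006, 2.583]
force: [-0.6, 1.0, -0.3]
grip_width: 0.0855
clock: 8.65
position: [0.5604, -0.1765, 0.1788]
tool_rot: [3.139, 0.006, 2.581]
force: [0.7, 1.6, 0.3]
grip_width: 0.0853
8.65 [ 560.4 -176.5  178.8] [3.139 0.006 2.581] F [0.7 1.6 0.3] w 85.3
(array([ 539.8, -157.2]), array([92. , 61.8]), 148.3)
```

View pics/w3.png

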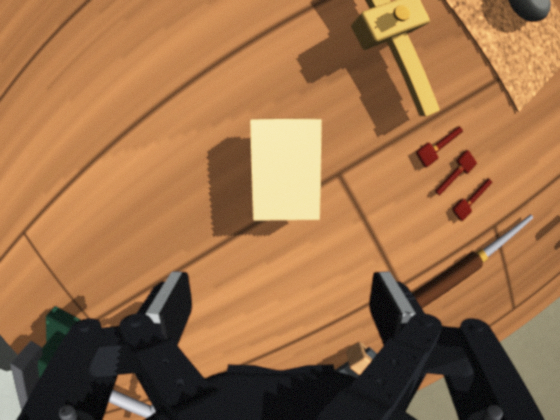

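The blank is unmoved at (540,-157), -31.7°, and the stone is on the mat. I'll grip the blank 20 mm from its far end at 20 N and lift to see whether it pivots.

```bash
python3 -m jog '[{"delta_pos":[1,6.5,-45],"spin":0.007,"claw":0},{"delta_pos":[1,6.5,-90],"spin":0.007,"claw":0},{"delta_pos":[1,6.5,-130],"spin":0.007,"claw":0},{"delta_pos":[1,6.5,-155],"spin":0.007,"claw":0},{"delta_pos":[1,6.5,-164],"spin":0.007,"claw":0},{"delta_pos":[1,6.5,-167],"spin":0.007,"claw":0},{"delta_pos":[1,6.5,-167],"spin":0.007,"claw":0}]'
python3 -m jog '[{"delta_pos":[0,0,0],"spin":0,"claw":1},{"delta_pos":[0,0,0],"spin":0,"claw":1},{"delta_pos":[0,0,0],"spin":0,"claw":1},{"delta_pos":[0,0,0],"spin":0,"claw":1},{"delta_pos":[0,0,0],"spin":0,"claw":1},{"delta_pos":[0,0,0],"spin":0,"claw":1},{"delta_pos":[0,0,0],"spin":0,"claw":1},{"delta_pos":[0,0,0],"spin":0,"claw":1}]' 20
python3 -m jog '[{"delta_pos":[0,0,5],"spin":0,"claw":1},{"delta_pos":[0,0,20],"spin":0,"claw":1},{"delta_pos":[0,0,45],"spin":0,"claw":1},{"delta_pos":[0,0,80],"spin":0,"claw":1},{"delta_pos":[0,0,80],"spin":0,"claw":1}]'
python3 - <<'E'
from h import *
show(); im=eyes.grab_frame('wrist');s=eyes.grab_frame('scene');cv2.imwrite('pics/w4.png',np.hstack([im[60:360,120:440],s[90:240,200:440].repeat(2,0).repeat(2,1)]))
E
```

```text
clock: 9.45
position: [0.5622, -0.1687, 0.0129]
tool_rot: [3.139, 0.008, 2.59]
force: [-0.7, -0.8, 0.3]
grip_width: 0.0855
clock: 10.25
position: [0.563, -0.1687, 0.0144]
tool_rot: [3.138, 0.009, 2.59]
force: [-1.9, 1.2, 11.9]
grip_width: 0.0599
clock: 10.75
position: [0.5651, -0.1695, 0.0995]
tool_rot: [3.136, 0.015, 2.59]
force: [0.9, 0.6, -0.4]
grip_width: 0.06
10.75 [ 565.1 -169.5   99.5] [3.136 0.015 2.59 ] F [ 0.9  0.6 -0.4] w 60.0
```

View pics/w4.png

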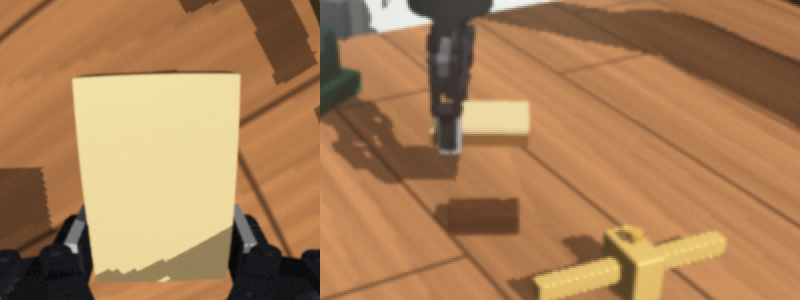

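It is held horizontal with no sag. I'll press its short end on the caul's near edge to start the tilt.

```bash
python3 -m jog '[{"delta_pos":[-30,20,-20],"spin":0,"claw":1},{"delta_pos":[-64,39.5,-40],"spin":0,"claw":1},{"delta_pos":[-64,39.5,-65],"spin":0,"claw":1},{"delta_pos":[-64,39.5,-78],"spin":0,"claw":1},{"delta_pos":[-64,39.5,-82],"spin":0,"claw":1},{"delta_pos":[-64,39.5,-82],"spin":0,"claw":1}]'
python3 -m jog '[{"delta_pos":[0,0,-3],"spin":0,"claw":1},{"delta_pos":[0,0,-6],"spin":0,"claw":1},{"delta_pos":[0,0,-6],"spin":0,"claw":1}]'
python3 -m jog '[{"delta_pos":[0,0,-1.5],"spin":0,"claw":1},{"delta_pos":[0,0,-3],"spin":0,"claw":1},{"delta_pos":[0,0,-3],"spin":0,"claw":1}]'
python3 - <<'E'
from h import *
show(); im=eyes.grab_frame('wrist');s=eyes.grab_frame('scene');cv2.imwrite('pics/w5.png',np.hstack([im[60:360,120:440],s[100:250,200:440].repeat(2,0).repeat(2,1)]))
E
```

```text
clock: 11.45
position: [0.4997, -0.1295, 0.0134]
tool_rot: [3.137, 0.011, 2.59]
force: [-0.8, -0.1, -1.2]
grip_width: 0.0598
clock: 11.75
position: [0.5002, -0.1298, 0.0079]
tool_rot: [3.137, 0.011, 2.59]
force: [-3.8, 1.1, 8.5]
grip_width: 0.0598
clock: 12.05
position: [0.5005, -0.13, 0.0058]
tool_rot: [3.137, 0.011, 2.589]
force: [-7.0, 4.7, 16.7]
grip_width: 0.0594
12.05 [ 500.5 -130.     5.8] [3.137 0.011 2.589] F [-7.   4.7 16.7] w 59.4
```

View pics/w5.png

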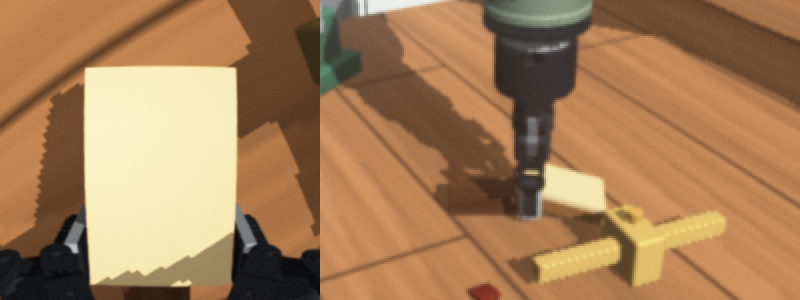

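```bash
python3 -m jog '[{"delta_pos":[0,0,10],"spin":0,"claw":1},{"delta_pos":[0,0,40],"spin":0,"claw":1},{"delta_pos":[20,-12,64],"spin":0,"claw":1},{"delta_pos":[60,-37,64],"spin":0,"claw":1},{"delta_pos":[100,-62,64],"spin":0,"claw":1},{"delta_pos":[138,-85,64],"spin":0,"claw":1},{"delta_pos":[138,-85,64],"spin":0,"claw":1},{"delta_pos":[138,-85,64],"spin":0,"claw":1}]'
python3 - <<'E'
from h import *
from scipy.optimize import least_squares
show(); s=bot.observe(); p=eyes.camera_params('wrist'); im=eyes.grab_frame('wrist'); cv2.imwrite('pics/w6.png',im)
hsv=cv2.cvtColor(im,cv2.COLOR_BGR2HSV).astype(int)
m=((hsv[...,0]>15)&(hsv[...,0]<35)&(hsv[...,2]>150)&(hsv[...,1]<130)).astype(np.uint8); m[:,:150]=0;m[:,400:]=0;m[:60]=0
c=big(cv2.morphologyEx(m,cv2.MORPH_OPEN,np.ones((3,3)))).reshape(-1,2)
L=c[np.argmin(c[:,0]+c[:,1])]; Rr=c[np.argmax(c[:,0]-c[:,1])]; print(L,Rr)
d=ray(p,[L,Rr],True); u=np.array([.851,-.525,0])
# points a*d0, b*d1 separated by 60 mm, equal height
k=.060/np.linalg.norm(d[0]/d[0,2]-d[1]/d[1,2]); P=p['origin']-d/d[:,2:]*k; M=P.mean(0)*1000; print('far top edge mid',M)
rel=M-s['position']*1000; print('u,z rel to TCP',rel@u,rel[2])
q=cast(p,[[240,300],[320,300]],.024,True);print(q)
E
```

```text
clock: 12.95
position: [0.6387, -0.2158, 0.07]
tool_rot: [3.137, 0.011, 2.588]
force: [-0.1, 0.4, -0.4]
grip_width: 0.0598
12.95 [ 638.7 -215.8   70. ] [3.137 0.011 2.588] F [-0.1  0.4 -0.4] w 59.8
[206 127] [356 128]
far top edge mid [ 576.27942623 -176.57662931   83.16810955]
u,z rel to TCP -73.69208511223968 13.180591337348687
[[ 662.68817867 -263.01245104]
 [ 691.98059475 -216.05072221]]
```

Tilt is about 12°, with the far top edge 41 mm from the caul centre along the axis. Next I lower behind the caul's far face and push the end against that face.

```bash
python3 -m jog '[{"delta_pos":[3,-1.5,-25],"spin":0,"claw":1},{"delta_pos":[3,-1.5,-50],"spin":0,"claw":1},{"delta_pos":[3,-1.5,-60],"spin":0,"claw":1},{"delta_pos":[3,-1.5,-62],"spin":0,"claw":1},{"delta_pos":[3,-1.5,-62],"spin":0,"claw":1}]'
python3 -m jog '[{"delta_pos":[-4.3,2.6,0],"spin":0,"claw":1},{"delta_pos":[-6,3.7,0],"spin":0,"claw":1},{"delta_pos":[-6,3.7,0],"spin":0,"claw":1}]'
python3 -m jog '[{"delta_pos":[-1.7,1.05,0],"spin":0,"claw":1},{"delta_pos":[-1.7,1.05,0],"spin":0,"claw":1}]'
python3 -m jog '[{"delta_pos":[-1.7,1.05,0],"spin":0,"claw":1},{"delta_pos":[-1.7,1.05,0],"spin":0,"claw":1}]'
```

```text
clock: 13.5
position: [0.6412, -0.2165, 0.0087]
tool_rot: [3.137, 0.011, 2.589]
force: [0.5, -0.8, -0.6]
grip_width: 0.0599
clock: 13.8
position: [0.6352, -0.2126, 0.0095]
tool_rot: [3.136, 0.012, 2.589]
force: [-0.1, 0.1, -1.0]
grip_width: 0.0596
clock: 14.0
position: [0.6337, -0.2116, 0.0099]
tool_rot: [3.136, 0.012, 2.589]
force: [1.0, -0.1, -2.0]
grip_width: 0.0597
clock: 14.2
position: [0.6333, -0.2114, 0.0106]
tool_rot: [3.136, 0.016, 2.589]
force: [7.2, -5.2, -2.4]
grip_width: 0.0597
```

```bash
python3 -m jog '[{"delta_pos":[2,-1.2,0],"spin":0,"claw":1},{"delta_pos":[2,-1.2,-4],"spin":0,"claw":1},{"delta_pos":[2,-1.2,-5.5],"spin":0,"claw":1},{"delta_pos":[2,-1.2,-5.5],"spin":0,"claw":1},{"delta_pos":[0,0,-5.5],"spin":0,"claw":1},{"delta_pos":[-1,0.6,-5.5],"spin":0,"claw":1},{"delta_pos":[-1,0.6,-5.5],"spin":0,"claw":1}]'
python3 -m jog '[{"delta_pos":[-1.5,0.9,1],"spin":0,"claw":1},{"delta_pos":[-1.5,0.9,3],"spin":0,"claw":1},{"delta_pos":[-1.8,1.1,5],"spin":0,"claw":1},{"delta_pos":[-2,1.2,7],"spin":0,"claw":1}]'
```

```text
clock: 14.9
position: [0.6333, -0.2114, 0.0056]
tool_rot: [3.136, 0.019, 2.589]
force: [4.8, -4.4, -3.1]
grip_width: 0.0597
clock: 15.3
position: [0.6316, -0.2104, 0.0129]
tool_rot: [3.136, 0.02, 2.589]
force: [3.8, -2.0, -2.9]
grip_width: 0.0596
```

```bash
cat > tilt.py <<'E'
from h import *
def tilt():
    show(); s=bot.observe(); p=eyes.camera_params('wrist'); im=eyes.grab_frame('wrist'); cv2.imwrite('pics/tilt%d.png'%(s['clock']*100),im)
    hsv=cv2.cvtColor(im,cv2.COLOR_BGR2HSV).astype(int)
    m=((hsv[...,0]>15)&(hsv[...,0]<35)&(hsv[...,2]>120)&(hsv[...,1]<135)).astype(np.uint8); m[:,:150]=0;m[:,400:]=0;m[:60]=0
    c=big(cv2.morphologyEx(m,cv2.MORPH_OPEN,np.ones((3,3)))).reshape(-1,2)
    L=c[np.argmin(c[:,0]+c[:,1])]; Rr=c[np.argmax(c[:,0]-c[:,1])]; print(L,Rr)
    d=ray(p,[L,Rr],True); u=np.array([.851,-.525,0])
    k=.060/np.linalg.norm(d[0]/d[0,2]-d[1]/d[1,2]); M=(p['origin']-d/d[:,2:]*k).mean(0)*1000
    rel=M-s['position']*1000; print('P u(caul),z',(M-[540,-157,0])@u,M[2],'rel u,z',rel@u,rel[2])
if __name__=='__main__': tilt()
E
python3 tilt.py
```

```text
15.3 [ 631.6 -210.4   12.9] [3.136 0.02  2.589] F [ 3.8 -2.  -2.9] w 59.6
[208 131] [352 132]
P u(caul),z 34.24330157066923 20.107677310777394 rel u,z -71.73658872076093 7.2411451940827884
```

It pivots: the far edge dropped 6 mm relative to the tool while staying on the face. I'll continue the arc.

```bash
python3 -m jog '[{"delta_pos":[-2.5,1.5,3.5],"spin":0,"claw":1},{"delta_pos":[-3.1,1.9,7.5],"spin":0,"claw":1},{"delta_pos":[-4,2.5,10.5],"spin":0,"claw":1},{"delta_pos":[-4.7,2.9,13.5],"spin":0,"claw":1},{"delta_pos":[-6.2,3.8,17.5],"spin":0,"claw":1},{"delta_pos":[-7.7,4.7,21.5],"spin":0,"claw":1},{"delta_pos":[-10,6.1,26],"spin":0,"claw":1},{"delta_pos":[-12,7.5,30],"spin":0,"claw":1}]'
python3 tilt.py
```

```text
clock: 16.15
position: [0.6191, -0.2026, 0.0435]
tool_rot: [3.136, 0.019, 2.589]
force: [0.8, 0.7, -0.7]
grip_width: 0.0599
16.15 [ 619.1 -202.6   43.5] [3.136 0.019 2.589] F [ 0.8  0.7 -0.7] w 59.9
[219 151] [342 152]
P u(caul),z 31.13578461270915 28.990156066928176 rel u,z -60.134101385413224 -14.533180336589826
```

Tilt is now about 36°, and the edge is riding near the caul's top. I'll back off, lower and push again.

```bash
python3 -m jog '[{"delta_pos":[7,-4.2,0],"spin":0,"claw":1},{"delta_pos":[7,-4.2,-6],"spin":0,"claw":1},{"delta_pos":[7,-4.2,-11],"spin":0,"claw":1},{"delta_pos":[7,-4.2,-12.5],"spin":0,"claw":1},{"delta_pos":[3.4,-2.1,-12.5],"spin":0,"claw":1},{"delta_pos":[1.7,-1,-11],"spin":0,"claw":1},{"delta_pos":[-1,0.6,-8],"spin":0,"claw":1},{"delta_pos":[-2.2,1.4,-5],"spin":0,"claw":1}]'
python3 -m jog '[{"delta_pos":[-2,1.3,3],"spin":0,"claw":1},{"delta_pos":[-4.5,2.8,6],"spin":0,"claw":1},{"delta_pos":[-7,4.3,9],"spin":0,"claw":1},{"delta_pos":[-9.7,6,12],"spin":0,"claw":1},{"delta_pos":[-13,8,15],"spin":0,"claw":1},{"delta_pos":[-16.3,10,17.5],"spin":0,"claw":1}]'
python3 tilt.py
```

```text
clock: 17.0
position: [0.6169, -0.2009, 0.0396]
tool_rot: [3.135, 0.02, 2.589]
force: [3.3, -1.0, -2.9]
grip_width: 0.0598
clock: 17.6
position: [0.6003, -0.1908, 0.0574]
tool_rot: [3.135, 0.02, 2.589]
force: [2.8, -1.9, -2.6]
grip_width: 0.0596
17.6 [ 600.3 -190.8   57.4] [3.135 0.02  2.589] F [ 2.8 -1.9 -2.6] w 59.6
[227 190] [333 190]
P u(caul),z 33.87346166707183 22.477753994290723 rel u,z -35.20849018099823 -34.90414057744294
```

```bash
python3 -m jog '[{"delta_pos":[3,-1.8,0],"spin":0,"claw":1},{"delta_pos":[3,-1.8,-6],"spin":0,"claw":1},{"delta_pos":[2,-1.2,-10],"spin":0,"claw":1},{"delta_pos":[-3,1.8,-8.5],"spin":0,"claw":1},{"delta_pos":[-7.7,4.8,-6],"spin":0,"claw":1},{"delta_pos":[-11.2,7,-4],"spin":0,"claw":1},{"delta_pos":[-14.8,9.1,-2.6],"spin":0,"claw":1},{"delta_pos":[-18.5,11.4,-1.5],"spin":0,"claw":1}]'
python3 -m jog '[{"delta_pos":[-3.5,2.2,1],"spin":0,"claw":1},{"delta_pos":[-6.5,4,1.5],"spin":0,"claw":1},{"delta_pos":[-9.5,5.8,2],"spin":0,"claw":1},{"delta_pos":[-9.5,5.8,2],"spin":0,"claw":1}]'
python3 tilt.py; python3 -c "
from h import *;s=eyes.grab_frame('scene');w=cv2.imread(sorted(__import__('glob').glob('pics/tilt*'),key=lambda n:int(n[9:-4]))[-1]);cv2.imwrite('pics/v7.png',np.hstack([w[100:400,120:440],s[100:250,200:440].repeat(2,0).repeat(2,1)]))"
```

```text
clock: 18.45
position: [0.5815, -0.179, 0.0566]
tool_rot: [3.135, 0.021, 2.589]
force: [3.9, -2.4, -3.1]
grip_width: 0.0596
clock: 18.85
position: [0.5716, -0.1729, 0.0587]
tool_rot: [3.135, 0.02, 2.589]
force: [0.5, 0.4, -1.8]
grip_width: 0.0595
18.85 [ 571.6 -172.9   58.7] [3.135 0.02  2.589] F [ 0.5  0.4 -1.8] w 59.5
[232 240] [328 239]
P u(caul),z 34.278370627550835 15.223421064621878 rel u,z -0.9997610047664788 -43.47694137347955
```

View pics/v7.png

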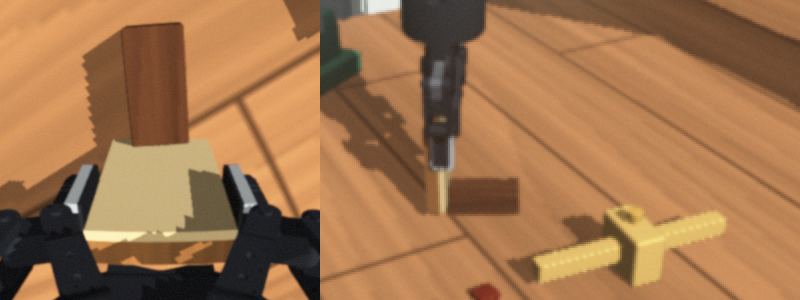

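The scene view shows the blank close to upright beside the caul. I'll check its tilt from the veneer's top and bottom edges, at wrist rows ~332 and ~240.

Run:
```python
from h import *
p=eyes.camera_params('wrist'); u=np.array([.851,-.525,0]); T=bot.observe()['position']*1000
for a in ([[232,240],[328,239]],[[205,333],[358,337]]):
    d=ray(p,a,True); k=.060/np.linalg.norm(d[0]/d[0,2]-d[1]/d[1,2]); M=(p['origin']-d/d[:,2:]*k).mean(0)*1000-T; print(M@u,M[2])
im=cv2.imread('pics/tilt1885.png'); cv2.imwrite('pics/c.png',cv2.resize(im[220:380,170:400],None,fx=3,fy=3))
```

```text
-1.0254045839286692 -43.46668207001842
1.9153805893200775 44.58305373653785
```

Within about 2° of vertical. Now I firm the grip and carry it over to beside the stone, with a spare gap, and look again.

```bash
python3 -m jog '[{"delta_pos":[3,-1.8,5],"spin":0,"claw":1},{"delta_pos":[4,-2.5,30],"spin":0,"claw":1},{"delta_pos":[4,-2.5,65],"spin":0,"claw":1},{"delta_pos":[2,20,85],"spin":0,"claw":1},{"delta_pos":[-2,60,85],"spin":0,"claw":1},{"delta_pos":[-5,105,85],"spin":0,"claw":1},{"delta_pos":[-9,150,85],"spin":0,"claw":1},{"delta_pos":[-13,195,85],"spin":0,"claw":1}]' 40
python3 -m jog '[{"delta_pos":[-3,45,0],"spin":0,"claw":1},{"delta_pos":[-6,90,0],"spin":0,"claw":1},{"delta_pos":[-9,125,0],"spin":0,"claw":1},{"delta_pos":[-12,142,0],"spin":0,"claw":1},{"delta_pos":[-12,142,0],"spin":0,"claw":1},{"delta_pos":[-12,142,0],"spin":0,"claw":1}]'
```

```text
clock: 19.75
position: [0.5583, 0.0237, 0.1439]
tool_rot: [3.135, 0.02, 2.589]
force: [1.0, 0.6, -1.7]
grip_width: 0.0593
clock: 20.35
position: [0.5461, 0.1654, 0.144]
tool_rot: [3.136, 0.019, 2.589]
force: [0.5, -1.0, -1.8]
grip_width: 0.0593
```

```bash
python3 -m jog '[{"delta_pos":[1,1.5,-35],"spin":0,"claw":1},{"delta_pos":[1,1.5,-65],"spin":0,"claw":1},{"delta_pos":[1,1.5,-82],"spin":0,"claw":1},{"delta_pos":[1,1.5,-89],"spin":0,"claw":1},{"delta_pos":[1,1.5,-90],"spin":0,"claw":1}]'
python3 -c "
from h import *;show();w=eyes.grab_frame('wrist');s=eyes.grab_frame('scene');cv2.imwrite('pics/w8.png',w);cv2.imwrite('pics/v8.png',np.hstack([w[60:400,120:440],s[170:340,310:510].repeat(2,0).repeat(2,1)]))
p=eyes.camera_params('wrist');print(proj(p,[[.5088,.1907,.022]],True))"
```

```text
clock: 20.85
position: [0.5472, 0.1658, 0.0537]
tool_rot: [3.137, 0.019, 2.588]
force: [0.1, -0.3, -1.6]
grip_width: 0.0592
20.85 [547.2 165.8  53.7] [3.137 0.019 2.588] F [ 0.1 -0.3 -1.6] w 59.2
[[279.83691155 172.02484543]]
```

View pics/v8.png

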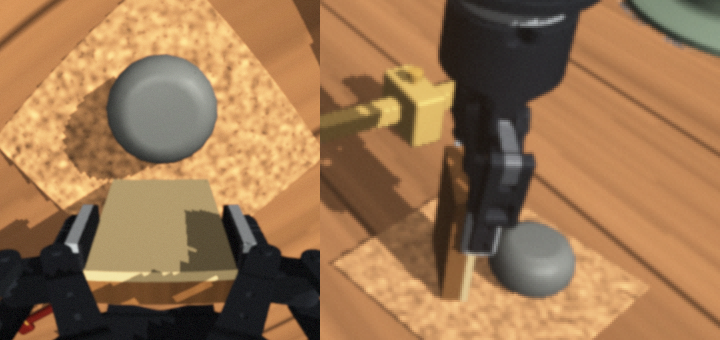

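The wrist view shows the stone at crop (162,109), within ~1 mm of the expected spot, and the blank centred on it with a ~15 mm gap. I'll close the gap by 8 mm and set the blank down.

```bash
python3 -m jog '[{"delta_pos":[-3.5,2.1,0],"spin":0,"claw":1},{"delta_pos":[-6.8,4.2,0],"spin":0,"claw":1},{"delta_pos":[-6.8,4.2,-3],"spin":0,"claw":1},{"delta_pos":[-6.8,4.2,-5],"spin":0,"claw":1},{"delta_pos":[-6.8,4.2,-5],"spin":0,"claw":1}]'
python3 -m jog '[{"delta_pos":[0,0,-1],"spin":0,"claw":1},{"delta_pos":[0,0,-1.5],"spin":0,"claw":1},{"delta_pos":[0,0,-1.5],"spin":0,"claw":1}]'
```

```text
clock: 21.45
position: [0.5411, 0.1712, 0.0504]
tool_rot: [3.134, 0.02, 2.589]
force: [-2.6, 1.3, 13.3]
grip_width: 0.0595
clock: 21.75
position: [0.5413, 0.1712, 0.0503]
tool_rot: [3.133, 0.02, 2.589]
force: [-9.7, -1.4, 35.3]
grip_width: 0.0592
```

```bash
python3 -m jog '[{"delta_pos":[0,0,0.8],"spin":0,"claw":1},{"delta_pos":[0,0,1.2],"spin":0,"claw":1}]' 20
python3 -m jog '[{"delta_pos":[0,0,0],"spin":0,"claw":0.2},{"delta_pos":[0,0,0],"spin":0,"claw":0.1},{"delta_pos":[0,0,0],"spin":0,"claw":0},{"delta_pos":[0,0,0],"spin":0,"claw":0},{"delta_pos":[0,0,0],"spin":0,"claw":0}]'
python3 -c "
from h import *;show();w=eyes.grab_frame('wrist');s=eyes.grab_frame('scene');cv2.imwrite('pics/v9.png',np.hstack([w[60:400,120:440],s[170:340,310:510].repeat(2,0).repeat(2,1)]))"
```

```text
clock: 21.95
position: [0.5415, 0.1712, 0.0516]
tool_rot: [3.133, 0.02, 2.589]
force: [-0.1, -0.4, -1.1]
grip_width: 0.0596
clock: 22.45
position: [0.5415, 0.1711, 0.0516]
tool_rot: [3.133, 0.02, 2.589]
force: [0.6, -0.6, 0.9]
grip_width: 0.0854
22.45 [541.5 171.1  51.6] [3.133 0.02  2.589] F [ 0.6 -0.6  0.9] w 85.4
```

View pics/v9.png

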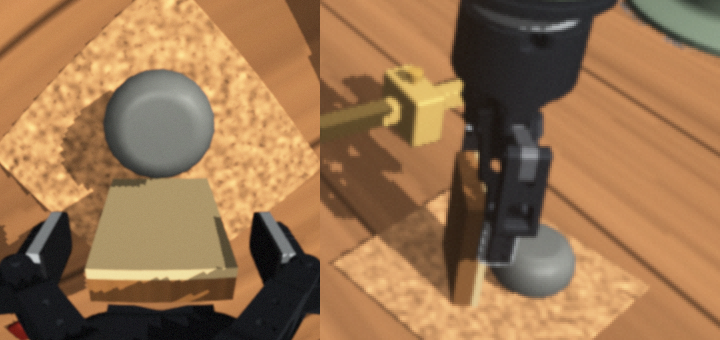

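The blank stands free between the open fingers, with the stone close in front. I'll raise straight up, retreat and check.

```bash
python3 -m jog '[{"delta_pos":[0,0,8],"spin":0,"claw":0},{"delta_pos":[0,0,25],"spin":0,"claw":0},{"delta_pos":[0,0,55],"spin":0,"claw":0},{"delta_pos":[0,0,95],"spin":0,"claw":0},{"delta_pos":[0,0,140],"spin":0,"claw":0},{"delta_pos":[0,0,140],"spin":0,"claw":0}]'
python3 -c "
from h import *;show();p=eyes.camera_params('wrist');w=eyes.grab_frame('wrist');cv2.imwrite('pics/w10.png',w)
cv2.imwrite('pics/w10c.png',cv2.resize(w[120:340,160:400],None,fx=2.5,fy=2.5))"
python3 -m jog '[{"delta_pos":[-60,150,0],"spin":0,"claw":0},{"delta_pos":[-60,150,0],"spin":0,"claw":0},{"delta_pos":[-60,150,0],"spin":0,"claw":0},{"delta_pos":[-60,150,0],"spin":0,"claw":0}]'
python3 -c "
from h import *;t=eyes.grab_frame('top');s=eyes.grab_frame('scene');cv2.imwrite('pics/t10.png',t);a=cv2.imread('pics/w10c.png')[:,:600][:400,100:500]
cv2.imwrite('pics/v10.png',np.hstack([cv2.imread('pics/w10.png')[100:400,140:400],t[180:330,90:320].repeat(2,0).repeat(2,1)]))"
```

```text
clock: 23.15
position: [0.5438, 0.1716, 0.1975]
tool_rot: [3.126, 0.024, 2.588]
force: [0.9, 0.6, -0.6]
grip_width: 0.0855
23.15 [543.8 171.6 197.5] [3.126 0.024 2.588] F [ 0.9  0.6 -0.6] w 85.5
clock: 23.6
position: [0.4795, 0.327, 0.194]
tool_rot: [3.129, 0.021, 2.595]
force: [0.1, -1.0, -0.1]
grip_width: 0.0856
```

View pics/v10.png

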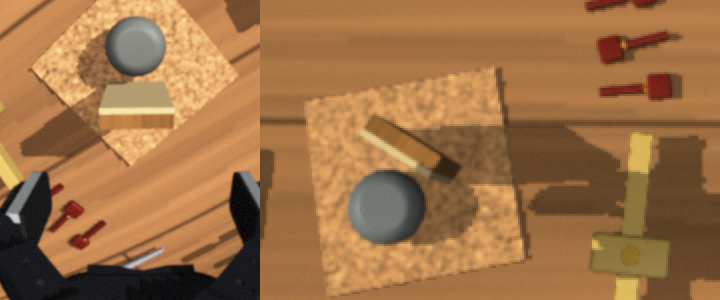

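Top view: the blank stands on the mat with the stone in front of the middle of its veneer face; gauge and pegs look untouched. One numeric check of the gap and the bystanders.

Run:
```python
from h import *
p=eyes.camera_params('top'); t=cv2.imread('pics/t10.png'); t0=cv2.imread('pics/top0.png')
b,g,r=[t[...,i].astype(int) for i in range(3)]
w=np.zeros(b.shape,bool); w[250:315,125:185]=1
m=cv2.morphologyEx((w&(r-b<25)&(r>50)).astype(np.uint8),cv2.MORPH_OPEN,np.ones((3,3)))
c,rad=cv2.minEnclosingCircle(cast(p,big(m).reshape(-1,2),.022).astype(np.float32)); print('stone',c,rad)
u=np.array([.851,-.525]);v=np.array([.525,.851])
e=cast(p,[[140.5,247],[175,268]],.094)-c
print('veneer top edge pts rel stone: u',e@u-0,'v',e@v)
d=np.abs(t.astype(int)-t0).max(2)
for n,(y0,y1,x0,x1) in dict(pegs=(165,235,250,300),reamer=(125,148,225,345),gauge=(245,375,252,298)).items(): print(n,(d[y0:y1,x0:x1]>40).sum())
```

```text
stone (505.89385986328125, 194.10829162597656) 29.310352325439453
veneer top edge pts rel stone: u [41.66423627 43.10182425] v [ 28.44555071 -31.23791689]
pegs 4
reamer 0
gauge 1604
```

Run:
```python
from h import *
p=eyes.camera_params('wrist'); s=bot.observe(); p=dict(p); p['origin']=p['origin']-s['position']+np.array([.5438,.1716,.1975])
im=cv2.imread('pics/w10.png'); b,g,r=[im[...,i].astype(int) for i in range(3)]
w=np.zeros(b.shape,bool); w[105:183,230:315]=1
m=cv2.morphologyEx((w&(r-b<25)&(r>50)).astype(np.uint8),cv2.MORPH_OPEN,np.ones((3,3)))
c,rad=cv2.minEnclosingCircle(cast(p,big(m).reshape(-1,2),.022,True).astype(np.float32)); print('stone',c,rad)
u=np.array([.851,-.525]);v=np.array([.525,.851])
for n,px,z in(('bottom',[[244,183],[308,184]],.004),('top',[[238,211],[314,213]],.094)):
    e=cast(p,px,z,True)-c; print(n,'u',e@u,'v',e@v)
```

```text
stone (506.42279052734375, 191.0725860595703) 29.16958236694336
bottom u [41.32109534 42.54573265] v [-33.00552453  34.97989075]
top u [42.41800661 44.24158585] v [-29.29451432  31.45104304]
```

Both views put the blank vertical but give a gap of about 12 mm rather than the planned 7, which is near the limit. I'll nudge the stone about 5 mm closer from behind with shut fingers, staying away from the blank.

```bash
python3 -m jog '[{"delta_pos":[-23,-50,0],"spin":0,"claw":1},{"delta_pos":[-23.5,-104.5,0],"spin":-0.006,"claw":1},{"delta_pos":[-23.5,-104.5,-40],"spin":-0.006,"claw":1},{"delta_pos":[-23.5,-104.5,-85],"spin":-0.006,"claw":1},{"delta_pos":[-23.5,-104.5,-130],"spin":-0.006,"claw":1},{"delta_pos":[-23.5,-104.5,-165],"spin":-0.006,"claw":1},{"delta_pos":[-23.5,-104.5,-178],"spin":-0.006,"claw":1},{"delta_pos":[-23.5,-104.5,-178],"spin":-0.006,"claw":1}]'
python3 -c "
from h import *;show();w=eyes.grab_frame('wrist');cv2.imwrite('pics/w11.png',w[40:400,100:460])"
```

```text
clock: 24.5
position: [0.4574, 0.2174, 0.0151]
tool_rot: [3.132, 0.021, 2.585]
force: [-0.0, -0.2, 1.1]
grip_width: -0.0005
24.5 [457.4 217.4  15.1] [3.132 0.021 2.585] F [-0.  -0.2  1.1] w -0.5
```

View pics/w11.png

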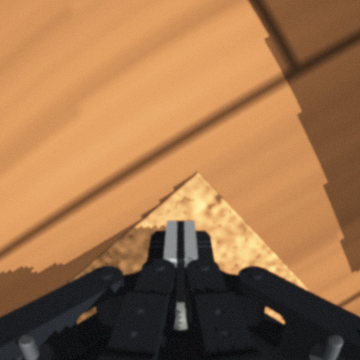

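```bash
python3 -m jog '[{"delta_pos":[2,3,0],"spin":0,"claw":1},{"delta_pos":[9,-1,0],"spin":0,"claw":1},{"delta_pos":[12,-3.3,0],"spin":0,"claw":1},{"delta_pos":[14,-4.5,0],"spin":0,"claw":1},{"delta_pos":[16,-5.7,0],"spin":0,"claw":1},{"delta_pos":[18,-7,0],"spin":0,"claw":1},{"delta_pos":[19,-7.5,0],"spin":0,"claw":1},{"delta_pos":[19,-7.5,0],"spin":0,"claw":1}]'
python3 -m jog '[{"delta_pos":[-10,6,0],"spin":0,"claw":1},{"delta_pos":[-10,6,40],"spin":0,"claw":1},{"delta_pos":[-10,6,90],"spin":0,"claw":1},{"delta_pos":[-10,6,140],"spin":0,"claw":1},{"delta_pos":[-10,6,180],"spin":0,"claw":1},{"delta_pos":[-60,-20,180],"spin":0,"claw":1},{"delta_pos":[-60,60,180],"spin":0,"claw":1},{"delta_pos":[-60,100,180],"spin":0,"claw":1}]'
python3 - <<'E'
from h import *
show(); p=eyes.camera_params('top'); t=eyes.grab_frame('top'); cv2.imwrite('pics/t12.png',t)
b,g,r=[t[...,i].astype(int) for i in range(3)]
w=np.zeros(b.shape,bool); w[250:315,125:185]=1
m=cv2.morphologyEx((w&(r-b<25)&(r>50)).astype(np.uint8),cv2.MORPH_OPEN,np.ones((3,3)))
c,rad=cv2.minEnclosingCircle(cast(p,big(m).reshape(-1,2),.022).astype(np.float32)); c=np.array(c);print('stone',c,rad,'moved u',(c-[505.9,194.1])@[.851,-.525],'v',(c-[505.9,194.1])@[.525,.851])
s=eyes.grab_frame('scene')
cv2.imwrite('pics/v12.png',np.hstack([t[180:330,100:260].repeat(2,0).repeat(2,1),s[170:320,310:510].repeat(2,0).repeat(2,1)]))
E
```

```text
clock: 25.35
position: [0.4771, 0.2104, 0.0165]
tool_rot: [3.131, 0.022, 2.585]
force: [-0.4, 0.8, -0.2]
grip_width: 0.0001
clock: 26.15
position: [0.4155, 0.2933, 0.1969]
tool_rot: [3.13, 0.021, 2.583]
force: [2.2, 1.6, 0.8]
grip_width: -0.0001
26.15 [415.5 293.3 196.9] [3.13  0.021 2.583] F [2.2 1.6 0.8] w -0.1
stone [511.37115479 190.54107666] 29.517114639282227 moved u 6.524387475585954 v -0.15628749999998323
```

Run:
```python
from h import *
a=cv2.imread('pics/t10.png').astype(int);b=cv2.imread('pics/t12.png').astype(int)
d=np.abs(a-b).max(2)>35
print('blank region changed px',d[236:262,138:185].sum(),'stone region',d[262:310,130:180].sum(),'gauge',d[245:375,252:298].sum())
show(); print(bot.job_done())
```

```text
blank region changed px 7 stone region 393 gauge 1781
26.25 [415.4 299.7 196.2] [3.128 0.021 2.592] F [ 0.7 -1.4 -0. ] w -0.3
the job is handed in; nothing more can be done
None
```

The blank is standing upright on the mat on one of its short ends. The stone rests on the mat in front of the middle of its veneer face, and I handed the job in at about 26 s.

- **Stone:** I lifted it off the blank, carried it over the gauge and set it down on the mat.
- **Blank:** I gripped it near one end. Pressing it on the caul's edge and then working its far end against the caul's end face turned it upright in the grip, and I then set it beside the stone.
- **Gap:** it came out at about 12 mm by two views, against the 7 mm I had planned. I nudged the stone 6.5 mm closer from behind with the fingers shut, so the gap should now be about 5–6 mm.
- **Last checks:**
  - Before the nudge, the top and bottom edges of the blank's face agreed to within 2 mm, so it stood vertical.
  - The blank's area in the top view did not change after the nudge (7 pixels).
  - The pegs and reamer were unchanged from the start in the top view before the nudge; I did not recheck them after.
- **Not fully settled:** about 1,600–1,800 pixels changed in the gauge's area. I think this is the arm's shadow, because the fence outline was in the same place in the top view I looked at before the nudge. I did not rule it out with another picture, and the last one I took could not be viewed because the 12-picture limit was reached.

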